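# Set up the draining rack and hang two cups on its angled pegs

## Task

Get the draining rack ready: first push the drip tray fully home into the rack, then press the black pedal down to its stop so that the pegs tip forward. Then hang the two washed cups mouth down, the blue cup on the blue-capped peg and the yellow cup on the yellow-capped one, lowering each along its slanted peg in the hand (no dropping) until it rests on the cap, and let go. Leave the soap bottle, the spice jar and the kitchen timer where they stand.

Things in the scene. Friction and masses are not known exactly. Their poses are not given: they have to be found in the camera images.
- rack: low draining rack fixed to the worktop, 170 mm deep, 294 mm wide: two light wooden end panels (up to 94 mm high) with a steel peg bar between them and a drip tray beneath. Origin on the worktop under its middle; x axis towards the rear (away from the robot), y to the left, z up. The bar's hinge line runs along y, 30 mm behind the origin and 70 mm up
- tray (a joint): travel of the drip tray out of the rack towards its front (rack -x), m: 0 fully home against its stop, up to 0.08 out. It stays where it is left and needs about 3 N to slide
- tray_front (a point): middle of the upper front edge of the tray's grey front lip; the lip is 9 mm thick, 262 mm wide, its top 38 mm and its lower edge 6 mm above the worktop; push it on this front face towards rack +x
- pegbar (a joint): angle of the peg bar, rad: 0 folded back, 0.96 tipped forward at its stop. Stiff hinge: it stays where it is left and needs about 2 to 3 N at the end of the pedal
- pedal_press (a point): point on top of the black pedal, 58 mm from the hinge line, 12 mm short of its end. Pedal: plate 30 mm wide, 6 mm thick, on the bar midway between the pegs, at right angles to them, towards the robot. This point is about 97 mm up when folded back, 44 mm at the forward stop. As it goes down the pegs (to 170 mm high) swing past 62 mm left and right of the tool
- peg_blue_tip (a point): top of the draining peg with the blue cap, left (rack +y). Steel peg 22 mm thick, domed cap 26 mm, a guide collar 36 mm thick near its root; this point 115 mm from the hinge line; z axis along the peg, out of its end. The pegs stand 150 mm apart. At the forward stop they lean 30 deg from upright towards rack -x (the robot), this point 170 mm up; folded back they lean 25 deg the other way
- peg_yellow_tip (a point): top of the draining peg with the yellow cap, right (rack -y). Steel peg 22 mm thick, domed cap 26 mm, a guide collar 36 mm thick near its root; this point 115 mm from the hinge line; z axis along the peg, out of its end. The pegs stand 150 mm apart. At the forward stop they lean 30 deg from upright towards rack -x (the robot), this point 170 mm up; folded back they lean 25 deg the other way
- cup_blue: blue tumbler standing mouth down on the worktop, straight and round, 64 mm across, 95 mm high, wall 3 mm (inside 58 mm across, 89 mm deep), 0.11 to 0.21 kg. Origin in the middle of its mouth; its z axis runs from the mouth out through the closed base (up, as it stands). It can be gripped across the closed end from above
- cup_yellow: yellow tumbler standing mouth down on the worktop, straight and round, 64 mm across, 95 mm high, wall 3 mm (inside 58 mm across, 89 mm deep), 0.11 to 0.21 kg. Origin in the middle of its mouth; its z axis runs from the mouth out through the closed base (up, as it stands). It can be gripped across the closed end from above
- cup_blue_floor (a point): middle of the inner floor of the blue cup, 89 mm from the mouth; meets the peg's cap when the cup is seated
- cup_yellow_floor (a point): middle of the inner floor of the yellow cup, 89 mm from the mouth; meets the peg's cap when the cup is seated
- soap: brown pump bottle, 71 x 61 x 138 mm, bystander; origin under its middle, z up
- spice: spice jar with a black cap, 41 mm across, 105 mm high, bystander; origin under its middle, z up
- timer: red and cream wind-up kitchen timer, 65 mm across, 54 mm high, bystander; origin under its middle, z up
Not all that is in view belongs to the job. There is more than one size of the cup_blue; the one meant has the size given above.

How it is judged:
By the outcome, as a careful person would: the job done as asked, in the order asked, and still so for the second after the job is handed in, with the robot touching nothing.
It also fails if it takes over 72 s, if anything falls off the work surface, if the arm or the gripper's body presses on something with over 40 N, if the wrist force passes 120 N, or if a joint passes its speed limit or range.

## Robot

A 6-joint arm with a two-finger parallel gripper is mounted at the origin on a cart in front of the work surface, level with it; the furniture and walls round the work are solid. World frame = base frame: x ahead of the robot, y to its left, z up, the work surface at z = 0. Lengths are in m, angles in rad, forces in N, time in s.
With the tool pointing down it reaches from about 0.25 to 0.775 m from the base axis. Payload 4 kg.
Tool frame: the origin (TCP) lies at the very end of the fingers, on their centre line; the grasp point (between the pads) lies 19 mm behind it (ctrl.tcp_to_grasp is the z of the grasp point in the tool frame, in m); z points along the fingers, y is the line along which they close (so a half turn about z gives the same grasp; the last joint's range is limited). The gripper opens to 94 mm and grips with 3 to 60 N. Pads are 16 mm wide; open, the fingers measure 119 mm over their backs; the gripper's body (75 mm by 177 mm) begins 78 mm behind the grasp point.
Start: joints at [-1.341, 0.087, 1.371, -0, 1.684, -0.103], TCP at [0.18, -0.52, 0.206] pointing down, gripper open.
Joint ranges: [-3.1, 3.1], [-0.76, 2.03], [0.27, 2.55], [-1.08, 4.22], [0.17, 2.65], [-2.57, 2.57]. Speed limits (rad/s): [2.79, 2.79, 3.14, 3.14, 3.14, 3.14].

## Interface

Orientations are given as a 3x3 rotation matrix whose columns are the frame's x, y, z axes.
In Python, from bench import ctrl, cams, ticket gives the robot as it stands.
- The arm moves only by the tool jog_arm, never from a script. Its argument "motion" is a list of rows, each a list of 7 numbers: the opening, from -1 (shut) to 1 (fully open), then the shift along the world's x, y, z in mm, then the turn, a rotation vector about the world's x, y, z in rad. A call has 1 to 12 rows; each row is the pose to reach, as a shift and turn from the pose commanded when the call began; what a row does not reach only later rows make up. A row lasts 1/8 s, in which the tool goes at most 62.5 mm and 10.7 degrees, less where a joint would pass 70% of its speed; a pose out of reach is approached as far as the arm can. A call with a gripper value outside its range is refused whole. The fingers move at their own pace and stop on an object; "force" is the grip in N (left out, the last holds). Time passes only in rows, so rows that repeat a pose let the fingers close. It gives the time, the measured TCP pose, the force, the opening and the grip force at its end, in the units of the state.
- ctrl.observe(): the state, without advancing time (a new reading comes with each control period).
- cams.get_image(name): name is "side" or "top"; returns a dict with "img" (480x640x3 uint8, red, green, blue), "vfov" (degrees; the focal length in pixels is half the picture's height over the tangent of half this angle, whatever the lens; pixels are square), "cx", "cy" (the principal point, pixels), "position" and "attitude" of the camera in the world. Camera axes: x right, y up, looking along -z (the intrinsics and any distortion apply to the point x, -y, -z); pixel columns grow to the right and rows downward; lengths in m; the calibration is good to about 2 mm. A picture is of the moment at which its call begins. There is no depth.
- ticket.job_done(): hands the job in; it is judged then, once.
The state is a dict: "t": time; "joint_pos": joint angles; "joint_velocities": joint speeds; "joint_torque": joint torques, N m; "tool_pos": TCP position; "tcp_rot": TCP orientation; "wrist_force": force on the tool from outside, world axes, zero at the start; "moment": the same for the moment, N m; "opening": finger opening in m; "grasp_force": force on a finger pad.
Only numpy, scipy, OpenCV 4.12 (cv2) and the standard library are available. Lean on these libraries where they do the work, as an engineer would, in place of code of your own. Each camera call takes 0.05 s, during which the arm holds its last target. There are 200 camera calls.

## Working session

There is one attempt and no reset: what is moved stays moved. The work goes in short steps, Python scripts to look and compute and a tool call to move; the robot and the scene stay as the last step left them, time stands still between calls to the robot, and variables do not carry over. Pictures are saved under pics/ and viewed, at most 11 in all, crops included, and the job is handed in when it is done.

Besides the shell and the picture viewer there is one more tool, called after ">>>" as name([rows], argument=value, ...), one row to a line, values as JSON. jog_arm: Moves the arm, as the interface text tells. Its arguments: {"type":"object","properties":{"motion":{"type":"array","items":{"type":"array","items":{"type":"number"}}},"force":{"type":"number"}},"required":["motion"]}

```bash
mkdir -p pics; ls; python3 - <<'E'
from bench import ctrl,cams
import cv2,numpy as np
for n in("side","top"):
    r=cams.get_image(n); cv2.imwrite(f"pics/{n}0.png",r["img"][:,:,::-1])
    print(n,{k:(np.round(v,4).tolist() if k!="img" else 0) for k,v in r.items()})
s=ctrl.observe();print(s["t"],s["tool_pos"],s["tcp_rot"],s["opening"],ctrl.tcp_to_grasp)
E
```

```text
pics
side {'img': 0, 'vfov': 56.1065, 'cx': 312.4964, 'cy': 240.1705, 'position': [0.5298, -0.7242, 0.6295], 'attitude': [[0.9973, -0.0541, 0.0506], [0.071, 0.503, -0.8613], [0.0211, 0.8626, 0.5055]]}
top {'img': 0, 'vfov': 53.3291, 'cx': 319.6236, 'cy': 239.1765, 'position': [0.414, 0.0921, 1.0605], 'attitude': [[-0.0013, 0.9966, -0.0827], [-0.9999, -0.0024, -0.013], [-0.0132, 0.0826, 0.9965]]}
0.1 [ 0.1795689  -0.51934113  0.20444648] [[ 9.45129355e-01  3.26696052e-01 -4.39241161e-04]
 [ 3.26696280e-01 -9.45127446e-01  1.91060080e-03]
 [ 2.09046861e-04 -1.94926335e-03 -9.99998078e-01]] 0.09404290069828103 -0.0188
```

View pics/top0.png

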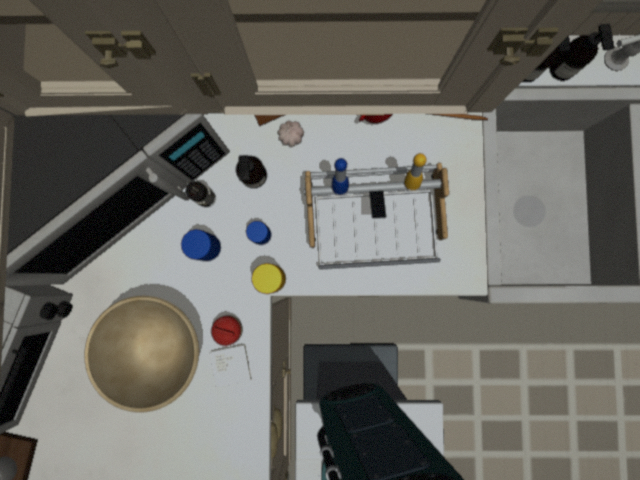

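View pics/side0.png

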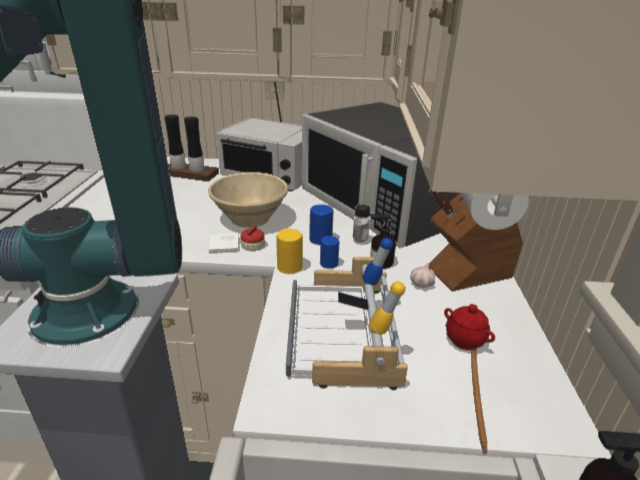

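```bash
python3 - <<'E'
import cv2
a=cv2.imread("pics/top0.png")
cv2.imwrite("pics/topc.png",cv2.resize(a[145:295,170:330],None,fx=4,fy=4,interpolation=cv2.INTER_CUBIC)[:600])
cv2.imwrite("pics/topd.png",cv2.resize(a[135:275,295:455],None,fx=4,fy=4,interpolation=cv2.INTER_CUBIC))
b=cv2.imread("pics/side0.png")
cv2.imwrite("pics/sidec.png",cv2.resize(b[190:390,260:440],None,fx=3,fy=3,interpolation=cv2.INTER_CUBIC))
E
```

```text
(no output)
```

View pics/topc.png

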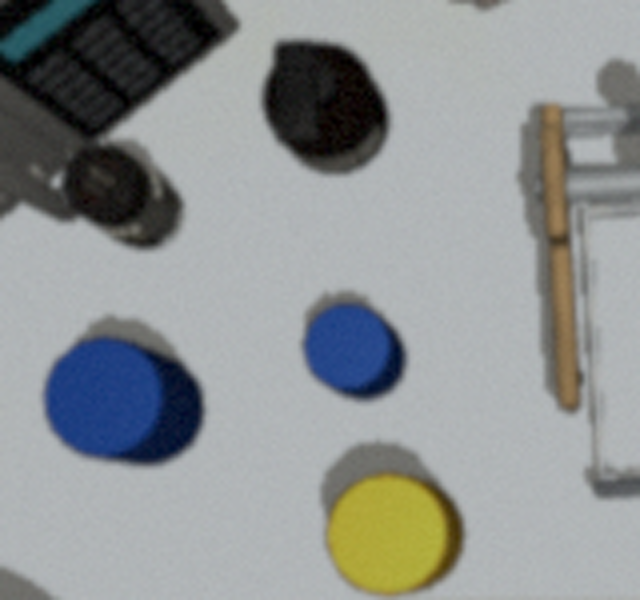

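View pics/topd.png

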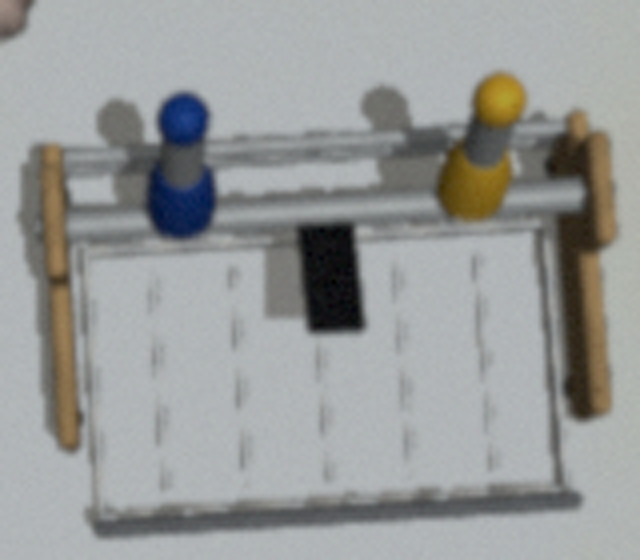

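View pics/sidec.png

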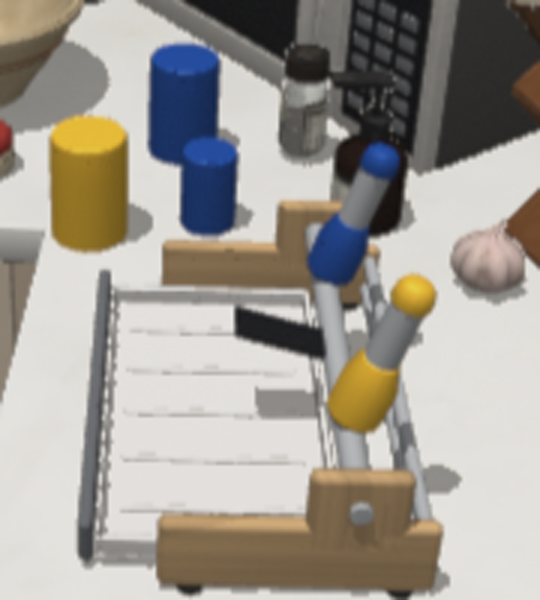

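```bash
cat > h.py <<'E'
import numpy as np
from scipy.optimize import least_squares
C={"side":(56.1065,312.4964,240.1705),"top":(53.3291,319.6236,239.1765)}
from bench import ctrl,cams
import json,os
if not os.path.exists("cal.json"):
    json.dump({n:{k:np.asarray(v).tolist() for k,v in cams.get_image(n).items() if k!="img"} for n in("side","top")},open("cal.json","w"))
K=json.load(open("cal.json"))
def proj(n,p):
    c=K[n];R=np.array(c["attitude"]);q=R.T@(np.asarray(p)-c["position"]);f=240/np.tan(np.radians(c["vfov"]/2))
    return np.array([c["cx"]+f*q[0]/-q[2],c["cy"]+f*-q[1]/-q[2]])
def ray(n,uv):
    c=K[n];R=np.array(c["attitude"]);f=240/np.tan(np.radians(c["vfov"]/2))
    d=R@np.array([(uv[0]-c["cx"])/f,-(uv[1]-c["cy"])/f,-1]);return np.array(c["position"]),d
def atz(n,uv,z):
    o,d=ray(n,uv);return o+d*(z-o[2])/d[2]
def tri(t,s):
    r=least_squares(lambda p:np.r_[proj("top",p)-t,proj("side",p)-s],[.4,.1,.1]);return r.x.round(4),r.fun.round(1)
def rack(p,q):  # rack point -> world
    x,y,w=q;c,s=np.cos(w),np.sin(w);return np.array([x+c*p[0]-s*p[1],y+s*p[0]+c*p[1],p[2]])
def peg(s,y,b): # b: lean back angle
    return [.03+s*np.sin(b),y,.07+s*np.cos(b)]
E
python3 - <<'E'
from h import *
print(tri((267.25,278.5),(289.7,235)),atz("top",(267.25,278.5),.095))
print(tri((196,244.5),(321.3,210.7)),atz("top",(196,244.5),.095))
print(tri((341,164.5),(386.7,244)));print(tri((419.75,160),(397.7,288.3)))
a=atz("top",(318.75,265.8),.038);b=atz("top",(439.5,259.4),.038);print(a,b,np.linalg.norm(a-b),np.arctan2(*(a-b)[:2]))
a=atz("top",(372,217.5),.1);b=atz("top",(385.75,216.5),.1);print(a,b)
for n,uv,z in (("top",(308,182),.094),("top",(444,176),.094),("top",(312.5,245),.055),("top",(443,237),.055)):print(atz(n,uv,z))
E
```

```text
(array([0.4168, 0.2112, 0.0912]), array([-0.1, -1. , -1.2,  0. ])) [0.41482647 0.21049232 0.095     ]
(array([0.4857, 0.3584, 0.0869]), array([-0.1, -0.6, -0.8,  0.1])) [0.48388553 0.35605214 0.095     ]
(array([0.6317, 0.0631, 0.1675]), array([-0. , -0.7, -0.8,  0.1]))
(array([ 0.6401, -0.0862,  0.1677]), array([-0. , -1. , -0.9,  0.1]))
[0.44177714 0.1074592  0.038     ] [ 0.45497843 -0.15007018  0.038     ] 0.25786751217282655 -0.051216444582149565
[ 0.53743586 -0.00123576  0.1       ] [ 0.53938788 -0.02900768  0.1       ]
[0.6119124  0.12846492 0.094     ]
[ 0.62323077 -0.14972317  0.094     ]
[0.48516457 0.1203397  0.055     ]
[ 0.50142765 -0.15442238  0.055     ]
```

```bash
cat > fit.py <<'E'
from h import *
def model(v):
    q=v[:3];b=np.radians(25)-v[3];n=(np.sin(b),np.cos(b))
    pe=lambda y:[.03-.07*np.cos(b)+.003*n[0],y,.07+.07*np.sin(b)+.003*n[1]]
    return [("top",peg(.102,.075,b),(341,164.5)),("side",peg(.102,.075,b),(386.7,244)),("top",peg(.102,-.075,b),(419.75,160)),("side",peg(.102,-.075,b),(397.7,288.3)),
    ("top",pe(.015),(372,217.5)),("top",pe(-.015),(385.75,216.5)),("side",[.03,-.149,.07],(380.3,361.3)),
    ("top",[-.0805-v[4],.131,.038],(318.75,265.8)),("top",[-.0805-v[4],-.131,.038],(439.5,259.4)),("side",[-.0805-v[4],.131,.038],(295.2,281))]
def res(v): return np.concatenate([proj(n,rack(p,v[:3]))-uv for n,p,uv in model(v)])
r=least_squares(res,[.57,-.015,.05,.1,.04],loss="soft_l1");print(r.x.round(4));print(res(r.x).round(1).reshape(-1,2).tolist())
q=r.x[:3]
print("lip",rack([-.085-r.x[4],0,.038],q),"home",rack([-.085,0,.038],q))
for b in (25-np.degrees(r.x[3]),-30):
    b=np.radians(b);print("press",rack([.03-.058*np.cos(b)+.003*np.sin(b),0,.07+.058*np.sin(b)+.003*np.cos(b)],q))
for y in(.075,-.075):print("tip",rack(peg(.115,y,-np.pi/6),q))
E
python3 fit.py
```

```text
[ 0.5773 -0.0148  0.0548  0.1551  0.0478]
[[-0.1, -0.6], [-0.9, -0.1], [0.2, -0.8], [-1.1, 0.1], [-0.1, -0.8], [0.9, -0.7], [-0.8, -0.4], [-0.7, -0.1], [1.2, -0.6], [-0.8, -2.7]]
lip [ 0.44465115 -0.02212008  0.038     ] home [ 0.49242391 -0.01949814  0.038     ]
press [ 0.5524441  -0.01620403  0.08897746]
press [ 0.55559936 -0.01603085  0.04359808]
tip [0.54572743 0.05854021 0.16959292]
tip [ 0.55394758 -0.09123438  0.16959292]
```

>>> jog_arm([
  [-1,30,60,0,0,0,-0.05],
  [-1,55,115,0,0,0,-0.1],
  [-1,80,170,0,0,0,-0.15],
  [-1,105,225,0,0,0,-0.2],
  [-1,130,280,0,0,0,-0.25],
  [-1,155,335,0,0,0,-0.278],
  [-1,185,390,-20,0,0,-0.278],
  [-1,210,445,-50,0,0,-0.278],
  [-1,235,498,-80,0,0,-0.278],
  [-1,235,498,-140,0,0,-0.278],
  [-1,235,498,-190,0,0,-0.278],
  [-1,235,498,-190,0,0,-0.278],
], force=20)

```text
t: 1.7
tool_pos: [0.4101, -0.0207, 0.0113]
tcp_rot: [[0.998, 0.056, -0.011], [0.056, -0.998, 0.002], [-0.011, -0.003, -1.0]]
wrist_force: [0.4, 0.2, 0.8]
opening: 0.0005
grasp_force: 0.0
```

>>> jog_arm([
  [-1,10,0,5,0,0,0],
  [-1,20,1,5,0,0,0],
  [-1,28,1.5,5,0,0,0],
  [-1,36,2,5,0,0,0],
  [-1,44,2.5,5,0,0,0],
  [-1,52,3,5,0,0,0],
  [-1,60,3.5,5,0,0,0],
  [-1,64,3.5,5,0,0,0],
])

```text
t: 2.7
tool_pos: [0.4741, -0.0184, 0.0202]
tcp_rot: [[0.998, 0.055, -0.013], [0.055, -0.998, -0.0], [-0.013, -0.0, -1.0]]
wrist_force: [-20.1, -1.1, 17.8]
opening: 0.0004
grasp_force: 10.3
```

>>> jog_arm([
  [-1,0,0,0,0,0,0],
  [-1,0,0,0,0,0,0],
])

```text
t: 2.95
tool_pos: [0.474, -0.0184, 0.0202]
tcp_rot: [[0.998, 0.055, -0.012], [0.055, -0.998, -0.0], [-0.012, -0.0, -1.0]]
wrist_force: [-15.4, -1.3, 12.8]
opening: 0.0006
grasp_force: 7.6
```

```bash
python3 - <<'E'
from h import *
import cv2
b=cams.get_image("side")["img"][:,:,::-1]
cv2.imwrite("pics/s1.png",cv2.resize(b[190:400,240:440],None,fx=2.8,fy=2.8,interpolation=cv2.INTER_CUBIC))
E
```

```text
(no output)
```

View pics/s1.png

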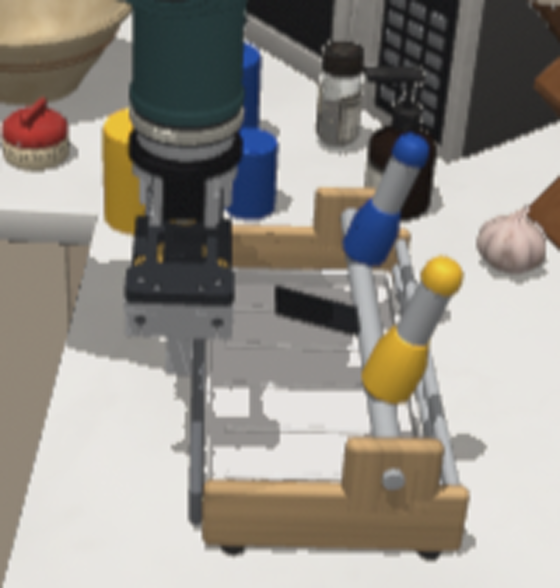

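>>> jog_arm([
  [-1,3,0,0,0,0,0],
  [-1,4,0,0,0,0,0],
  [-1,4,0,0,0,0,0],
])

```text
t: 3.38
tool_pos: [0.474, -0.0184, 0.0202]
tcp_rot: [[0.998, 0.055, -0.021], [0.055, -0.998, -0.0], [-0.021, -0.001, -1.0]]
wrist_force: [-25.4, -1.6, 21.3]
opening: 0.0003
grasp_force: 12.9
```

>>> jog_arm([
  [-1,-20,0,0,0,0,0],
  [-1,-25,0,60,0,0,0.18],
  [-1,-20,0,120,0,0,0.36],
  [-1,0,1,180,0,0,0.54],
  [-1,30,2,180,0,0,0.72],
  [-1,69,2.5,180,0,0,0.9],
  [-1,70,2.5,180,0,0,1.08],
  [-1,70,2.5,180,0,0,1.26],
  [-1,70,2.5,180,0,0,1.44],
  [-1,70,2.5,180,0,0,1.571],
  [-1,70,2.5,130,0,0,1.571],
  [-1,70,2.5,85,0,0,1.571],
])

```text
t: 4.88
tool_pos: [0.5542, -0.0155, 0.1046]
tcp_rot: [[-0.055, 0.998, 0.004], [0.998, 0.055, 0.0], [0.0, 0.004, -1.0]]
wrist_force: [-0.5, -0.8, -0.1]
opening: 0.0006
grasp_force: 0.0
```

```bash
python3 - <<'E'
from h import *
import cv2
s=ctrl.observe();print(np.round(s["joint_pos"],3),s["tool_pos"],s["tcp_rot"].round(3),s["wrist_force"])
E
```

```text
[-1.310e-01  1.350e-01  1.519e+00  1.000e-03  1.483e+00 -1.860e-01] [ 0.55420075 -0.01553007  0.10462647] [[-0.055  0.998  0.004]
 [ 0.998  0.055  0.   ]
 [ 0.     0.004 -1.   ]] [-0.51630337 -0.7735432  -0.14641783]
```

>>> jog_arm([
  [-1,0,0,-10,0,0,0],
  [-1,-1,0,-18,0,0,0],
  [-1,-2,0,-26,0,0,0],
  [-1,-3,0,-34,0,0,0],
  [-1,-3,0,-42,0,0,0],
  [-1,-2,0,-48,0,0,0],
  [-1,0,0,-54,0,0,0],
  [-1,1,0,-58,0,0,0],
  [-1,2,0,-60,0,0,0],
])

```text
t: 6.0
tool_pos: [0.5542, -0.0158, 0.0448]
tcp_rot: [[-0.055, 0.998, -0.001], [0.998, 0.055, 0.0], [0.0, -0.001, -1.0]]
wrist_force: [-0.0, -0.2, 1.7]
opening: 0.0002
grasp_force: 0.7
```

>>> jog_arm([
  [-1,0,0,-2,0,0,0],
  [-1,0,0,-4,0,0,0],
  [-1,0,0,-6,0,0,0],
  [-1,0,0,-6,0,0,0],
])

```text
t: 6.5
tool_pos: [0.5546, -0.0158, 0.0441]
tcp_rot: [[-0.055, 0.998, 0.001], [0.998, 0.055, -0.0], [-0.0, 0.001, -1.0]]
wrist_force: [-8.9, 1.4, 19.7]
opening: 0.0007
grasp_force: 10.9
```

>>> jog_arm([
  [-1,0,0,30,0,0,0],
  [-1,0,0,90,0,0,0],
  [0,0,0,150,0,0,0],
  [1,0,0,190,0,0,-0.18],
  [1,-30,40,190,0,0,-0.36],
  [1,-60,80,190,0,0,-0.54],
  [1,-90,120,190,0,0,-0.72],
  [1,-120,160,190,0,0,-0.9],
  [1,-145,210,190,0,0,-1.08],
  [1,-145,228,190,0,0,-1.26],
  [1,-145,228,190,0,0,-1.44],
  [1,-145,228,190,0,0,-1.571],
])

```text
t: 8.0
tool_pos: [0.409, 0.2124, 0.2288]
tcp_rot: [[0.999, 0.051, -0.002], [0.051, -0.999, -0.001], [-0.002, 0.001, -1.0]]
wrist_force: [-0.4, -0.1, 0.4]
opening: 0.0934
grasp_force: 0.0
```

```bash
python3 - <<'E'
from h import *
import cv2
for uv in((405,243),(303,190),(310,192)):print(atz("side",uv,0).round(3))
for uv in((25,280),(215,125),(180,180),(65,280),(195,155)):print(atz("top",uv,0).round(3),atz("top",uv,.25).round(3))
s=ctrl.observe();print(np.round(s["joint_pos"],3),s["tool_pos"],s["tcp_rot"].round(3))
b=cams.get_image("side")["img"][:,:,::-1]
a=cams.get_image("top")["img"][:,:,::-1]
cv2.imwrite("pics/s2f.png",b);cv2.imwrite("pics/t2f.png",a)
c=np.hstack([cv2.resize(b[200:390,260:440],(540,570),interpolation=cv2.INTER_CUBIC)[:,:400]*0+cv2.resize(b[205:385,280:420],(400,514)[:2] and (400,570),interpolation=cv2.INTER_CUBIC),cv2.resize(a[130:280,300:460],(400,570))*0+cv2.resize(a[130:330,310:450],(400,570),interpolation=cv2.INTER_CUBIC)])
cv2.imwrite("pics/c2.png",c)
E
```

```text
[0.722 0.36  0.   ]
[ 0.411  0.683 -0.   ]
[0.436 0.669 0.   ]
[0.412 0.763 0.   ] [0.413 0.605 0.25 ]
[0.764 0.344 0.   ] [0.681 0.285 0.25 ]
[0.637 0.421 0.   ] [0.584 0.344 0.25 ]
[0.412 0.673 0.   ] [0.413 0.536 0.25 ]
[0.694 0.388 0.   ] [0.628 0.319 0.25 ]
[ 0.356 -0.115  1.525 -0.     1.734  1.876] [0.40897708 0.21244928 0.22880133] [[ 0.999  0.051 -0.002]
 [ 0.051 -0.999 -0.001]
 [-0.002  0.001 -1.   ]]
```

View pics/c2.png

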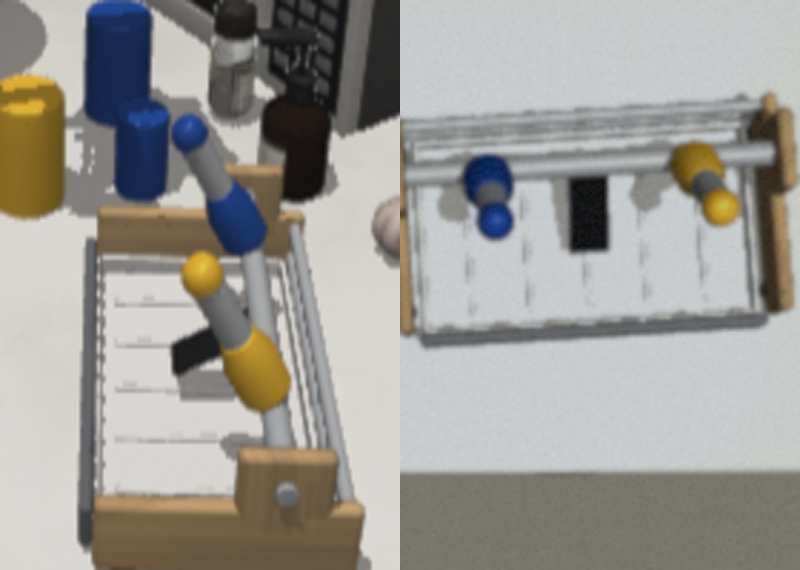

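```bash
cat > fit2.py <<'E'
from h import *
b=-np.pi/6
M=[("top",peg(.102,.075,b),(343.6,207.2)),("side",peg(.102,.075,b),(346.5,247)),("top",peg(.102,-.075,b),(422.3,202.6)),("side",peg(.102,-.075,b),(351.05,291.2)),("side",[.03,-.149,.07],(380.4,361.3)),
 ("side",[.03-.07*np.cos(b)-.0015,0,.07-.035+.0026],(341,315))]
res=lambda v:np.concatenate([proj(n,rack(p,v[:3]))-uv for n,p,uv in M])
r=least_squares(res,[.57,-.015,.05],loss="soft_l1");print(r.x.round(4));print(res(r.x).round(1).reshape(-1,2).tolist())
print(tri((343.6,207.2),(346.5,247)),tri((422.3,202.6),(351.05,291.2)))
for y in(.075,-.075):print("tip",rack(peg(.115,y,b),r.x).round(4),"capc",rack(peg(.102,y,b),r.x).round(4))
print(atz("top",(317.7,249.3),.038),atz("top",(437.8,242.3),.038))
E
python3 fit2.py
```

```text
[ 0.5778 -0.0148  0.06  ]
[[-0.3, -1.3], [-0.4, -0.0], [-0.2, -1.6], [-0.3, 0.6], [-0.2, -0.5], [-1.9, 2.3]]
(array([0.5514, 0.0583, 0.1583]), array([-0.1, -0.8, -0.8,  0.1])) (array([ 0.5601, -0.0911,  0.1593]), array([-0.1, -1.1, -1. ,  0.1]))
tip [0.5458 0.0584 0.1696] capc [0.5523 0.0588 0.1583]
tip [ 0.5548 -0.0913  0.1696] capc [ 0.5613 -0.0909  0.1583]
[0.47710344 0.1096689  0.038     ] [ 0.49155415 -0.14724953  0.038     ]
```

>>> jog_arm([
  [1,6.5,-1,-60,0,0,0],
  [1,6.5,-1,-110,0,0,0],
  [1,6.5,-1,-150,0,0,0],
  [1,6.5,-1,-170,0,0,0],
  [0.4,6.5,-1,-170,0,0,0],
  [0,6.5,-1,-170,0,0,0],
  [0,6.5,-1,-170,0,0,0],
  [0,6.5,-1,-170,0,0,0],
  [0,6.5,-1,-170,0,0,0],
], force=30)

```text
t: 9.22
tool_pos: [0.417, 0.2116, 0.0609]
tcp_rot: [[0.998, 0.055, 0.002], [0.055, -0.998, 0.001], [0.002, -0.001, -1.0]]
wrist_force: [0.1, 0.5, 4.3]
opening: 0.0616
grasp_force: 29.9
```

>>> jog_arm([
  [0,0,0,50,0,0,0],
  [0,0,0,100,0,0,0],
  [0,0,0,150,0,0,0],
  [0,0,0,200,0,0,0],
  [0,10,-40,230,0.01,-0.17,0],
  [0,30,-90,230,0.02,-0.35,0],
  [0,50,-145,230,0.03,-0.523,0],
  [0,70,-200,230,0.03,-0.523,0],
  [0,90,-255,230,0.03,-0.523,0],
  [0,99,-305,230,0.03,-0.523,0],
  [0,99,-305,200,0.03,-0.523,0],
  [0,99,-305,200,0.03,-0.523,0],
])

```text
t: 10.72
tool_pos: [0.5132, -0.0941, 0.255]
tcp_rot: [[0.869, 0.053, 0.493], [0.044, -0.999, 0.03], [0.494, -0.005, -0.87]]
wrist_force: [-0.5, 0.4, -0.5]
opening: 0.0613
grasp_force: 29.9
```

```bash
python3 - <<'E'
from h import *
import cv2
s=ctrl.observe();print(np.round(s["joint_pos"],3),s["tool_pos"],s["tcp_rot"].round(3))
b=cams.get_image("side")["img"][:,:,::-1]
a=cams.get_image("top")["img"][:,:,::-1]
cv2.imwrite("pics/c3.png",np.hstack([cv2.resize(b[170:350,280:420],(400,514),interpolation=cv2.INTER_CUBIC),cv2.resize(a[130:310,340:480],(400,514),interpolation=cv2.INTER_CUBIC)]))
E
```

```text
[-0.458 -0.36   1.757  0.258  1.296  1.047] [ 0.51321398 -0.09408124  0.25502641] [[ 0.869  0.053  0.493]
 [ 0.044 -0.999  0.03 ]
 [ 0.494 -0.005 -0.87 ]]
```

View pics/c3.png

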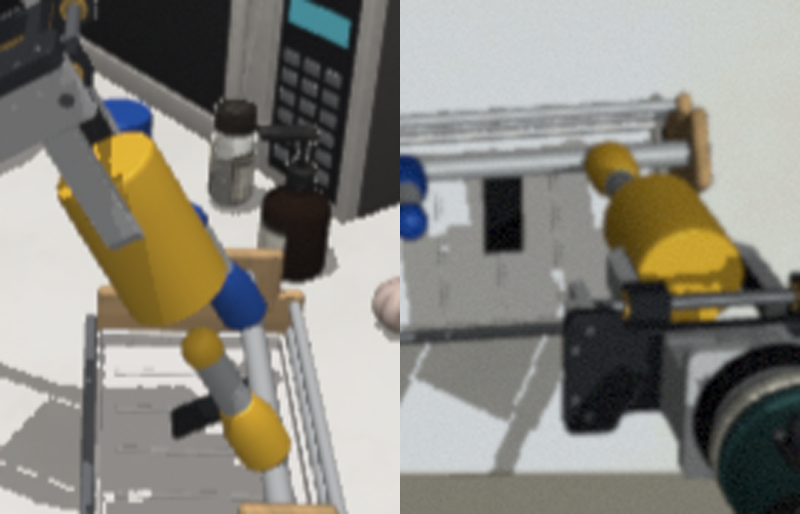

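>>> jog_arm([
  [0,3,1,-10,0,0,0],
  [0,3,1,-19,0,0,0],
  [0,3,1,-19,0,0,0],
  [0,9,1.3,-29.4,0,0,0],
  [0,16,1.7,-41.5,0,0,0],
  [0,23,2.1,-53.6,0,0,0],
  [0,30,2.5,-65.8,0,0,0],
  [0,35.5,2.8,-75,0,0,0],
  [0,35.5,2.8,-75,0,0,0],
])

```text
t: 11.95
tool_pos: [0.5504, -0.0907, 0.1829]
tcp_rot: [[0.866, 0.055, 0.497], [0.047, -0.998, 0.03], [0.498, -0.002, -0.867]]
wrist_force: [0.2, 0.2, -1.0]
opening: 0.0617
grasp_force: 29.9
```

>>> jog_arm([
  [0,-1,0,-6,0,0,0],
  [0,2,0,-12,0,0,0],
  [0,6,0,-18,0,0,0],
  [0,10,0,-24,0,0,0],
  [0,13,0,-29,0,0,0],
  [0,15,0,-32,0,0,0],
  [0,15,0,-32,0,0,0],
])

```text
t: 12.82
tool_pos: [0.5657, -0.0909, 0.1521]
tcp_rot: [[0.865, 0.055, 0.499], [0.047, -0.998, 0.029], [0.5, -0.001, -0.866]]
wrist_force: [-0.6, -0.0, -1.7]
opening: 0.0615
grasp_force: 29.9
```

>>> jog_arm([
  [0,1,0,-2,0,0,0],
  [0,2,0,-4,0,0,0],
  [0,3,0,-5.5,0,0,0],
  [0,3.3,0,-6.2,0,0,0],
  [0,3.3,0,-6.2,0,0,0],
])

```text
t: 13.45
tool_pos: [0.569, -0.091, 0.1462]
tcp_rot: [[0.865, 0.055, 0.499], [0.047, -0.998, 0.029], [0.5, -0.001, -0.866]]
wrist_force: [-0.4, -0.2, -1.3]
opening: 0.0615
grasp_force: 29.9
```

>>> jog_arm([
  [0,0.6,0,-1,0,0,0],
  [0,1.2,0,-2,0,0,0],
  [0,1.2,0,-2,0,0,0],
])

```text
t: 13.82
tool_pos: [0.5705, -0.0911, 0.1455]
tcp_rot: [[0.864, 0.055, 0.501], [0.047, -0.998, 0.028], [0.501, -0.001, -0.865]]
wrist_force: [-4.1, 1.3, 4.6]
opening: 0.0612
grasp_force: 29.9
```

>>> jog_arm([
  [0.5,-0.3,0,0.5,0,0,0],
  [0.7,-0.3,0,0.5,0,0,0],
  [1,-0.3,0,0.5,0,0,0],
  [1,-0.3,0,0.5,0,0,0],
  [1,-0.3,0,0.5,0,0,0],
  [1,-10,-0.5,17,0,0,0],
  [1,-25,-1.4,43,0,0,0],
  [1,-50,-3,87,0,0,0],
  [1,-80,20,130,0,0,0],
])

```text
t: 14.95
tool_pos: [0.4895, -0.0717, 0.2752]
tcp_rot: [[0.865, 0.053, 0.499], [0.045, -0.999, 0.028], [0.5, -0.001, -0.866]]
wrist_force: [0.5, 0.3, 0.9]
opening: 0.094
grasp_force: 0.0
```

```bash
python3 - <<'E'
from h import *
import cv2
s=ctrl.observe();print(np.round(s["joint_pos"],3),s["tool_pos"],s["tcp_rot"].round(3),s["opening"])
b=cams.get_image("side")["img"][:,:,::-1]
a=cams.get_image("top")["img"][:,:,::-1]
cv2.imwrite("pics/c4.png",np.hstack([cv2.resize(b[190:370,280:420],(400,514),interpolation=cv2.INTER_CUBIC),cv2.resize(a[130:310,340:480],(400,514),interpolation=cv2.INTER_CUBIC)]))
E
```

```text
[-0.428 -0.436  1.77   0.241  1.342  1.091] [ 0.48945237 -0.07173886  0.27515976] [[ 0.865  0.053  0.499]
 [ 0.045 -0.999  0.028]
 [ 0.5   -0.001 -0.866]] 0.09402162429465569
```

View pics/c4.png

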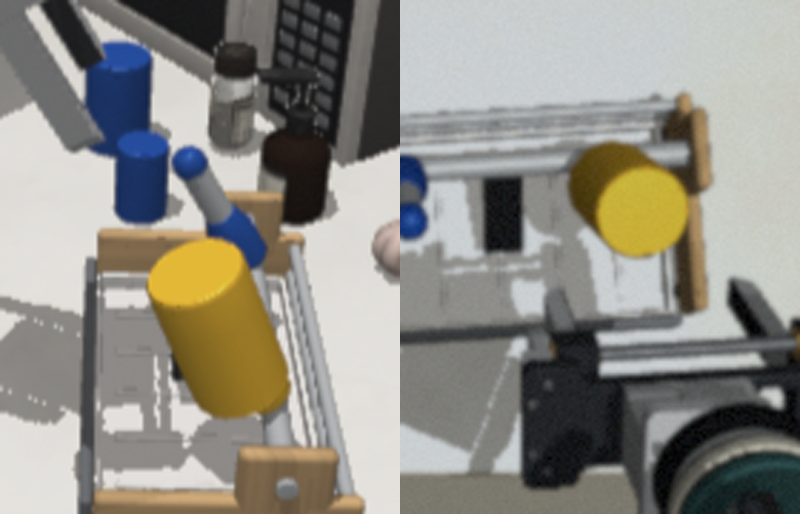

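>>> jog_arm([
  [1,-30,30,10,0,0.17,0],
  [1,-30,85,10,-0.01,0.35,0],
  [1,-30,140,0,-0.03,0.523,0],
  [1,-30,195,0,-0.03,0.523,0],
  [1,-25,250,-10,-0.03,0.523,0],
  [1,-20,305,-20,-0.03,0.523,0],
  [1,-12,360,-25,-0.03,0.523,0],
  [1,-4,412,-25,-0.03,0.523,0],
  [1,-4,429,-60,-0.03,0.523,0],
  [1,-4,429,-100,-0.03,0.523,0],
  [1,-4,429,-100,-0.03,0.523,0],
])

```text
t: 16.42
tool_pos: [0.4838, 0.3569, 0.1683]
tcp_rot: [[0.998, 0.056, -0.009], [0.055, -0.998, -0.006], [-0.01, 0.005, -1.0]]
wrist_force: [-0.6, -0.3, 0.3]
opening: 0.0937
grasp_force: 0.0
```

>>> jog_arm([
  [1,1.5,0.5,-50,0,0,0],
  [1,1.5,0.5,-90,0,0,0],
  [1,1.5,0.5,-108,0,0,0],
  [1,1.5,0.5,-108,0,0,0],
  [0.4,1.5,0.5,-108,0,0,0],
  [0,1.5,0.5,-108,0,0,0],
  [0,1.5,0.5,-108,0,0,0],
  [0,1.5,0.5,-108,0,0,0],
  [0,1.5,0.5,-108,0,0,0],
], force=30)

```text
t: 17.55
tool_pos: [0.4883, 0.3584, 0.0673]
tcp_rot: [[0.999, 0.055, 0.002], [0.055, -0.999, 0.0], [0.002, 0.0, -1.0]]
wrist_force: [1.8, -1.6, 4.4]
opening: 0.0619
grasp_force: 30.0
```

>>> jog_arm([
  [0,0,0,50,0,0,0],
  [0,0,0,100,0,0,0],
  [0,0,0,150,0,0,0],
  [0,0,0,200,0,0,0],
  [0,0,-40,225,0.01,-0.17,0],
  [0,0,-90,225,0.02,-0.35,0],
  [0,5,-145,225,0.03,-0.523,0],
  [0,10,-200,215,0.03,-0.523,0],
  [0,13,-255,205,0.03,-0.523,0],
  [0,13,-302,205,0.03,-0.523,0],
  [0,13,-302,180,0.03,-0.523,0],
  [0,13,-302,180,0.03,-0.523,0],
])

```text
t: 19.05
tool_pos: [0.4986, 0.0558, 0.242]
tcp_rot: [[0.869, 0.053, 0.493], [0.045, -0.999, 0.028], [0.494, -0.002, -0.87]]
wrist_force: [-0.5, -0.7, -1.2]
opening: 0.0617
grasp_force: 29.9
```

```bash
python3 - <<'E'
from h import *
import cv2
s=ctrl.observe();print(s["tool_pos"],s["tcp_rot"].round(3),s["opening"])
b=cams.get_image("side")["img"][:,:,::-1]
a=cams.get_image("top")["img"][:,:,::-1]
cv2.imwrite("pics/c5.png",np.hstack([cv2.resize(b[160:340,270:410],(400,514),interpolation=cv2.INTER_CUBIC),cv2.resize(a[130:310,280:420],(400,514),interpolation=cv2.INTER_CUBIC)]))
E
```

```text
[0.49864171 0.05581147 0.24204289] [[ 0.869  0.053  0.493]
 [ 0.045 -0.999  0.028]
 [ 0.494 -0.002 -0.87 ]] 0.06169531895095079
```

View pics/c5.png

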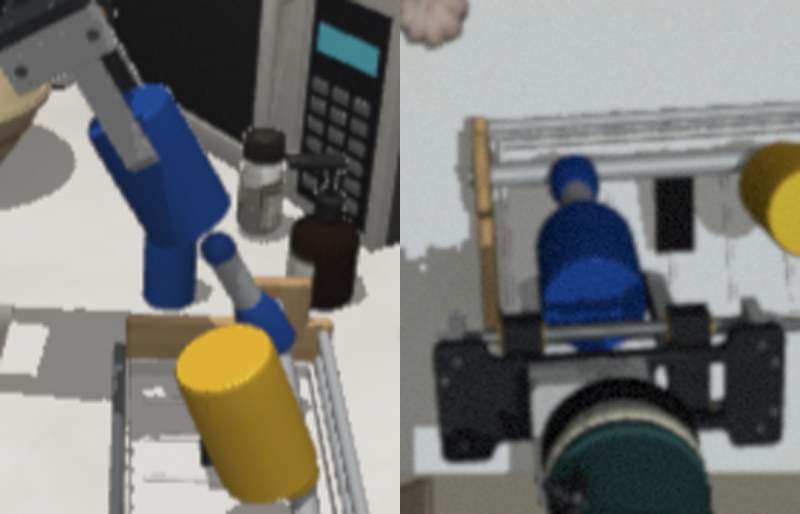

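>>> jog_arm([
  [0,7,0,0,0,0,0],
  [0,7,0,0,0,0,0],
  [0,13,0.5,-10,0,0,0],
  [0,20,1,-22,0,0,0],
  [0,27,1.4,-34,0,0,0],
  [0,33,1.7,-45,0,0,0],
  [0,38,2,-54,0,0,0],
  [0,38,2,-54,0,0,0],
])

```text
t: 20.15
tool_pos: [0.5383, 0.0584, 0.1907]
tcp_rot: [[0.866, 0.055, 0.497], [0.047, -0.998, 0.029], [0.498, -0.001, -0.867]]
wrist_force: [0.8, -0.4, -2.1]
opening: 0.0619
grasp_force: 29.9
```

>>> jog_arm([
  [0,2,0,-7,0,0,0],
  [0,5,0,-14,0,0,0],
  [0,9,0,-21,0,0,0],
  [0,13,0,-28,0,0,0],
  [0,16,0.3,-33,0,0,0],
  [0,16,0.3,-33,0,0,0],
])

```text
t: 20.9
tool_pos: [0.5545, 0.0588, 0.1584]
tcp_rot: [[0.865, 0.055, 0.498], [0.047, -0.998, 0.029], [0.499, -0.001, -0.867]]
wrist_force: [0.3, -1.0, -2.3]
opening: 0.0616
grasp_force: 29.9
```

>>> jog_arm([
  [0,1,0,-2,0,0,0],
  [0,2,0,-4,0,0,0],
  [0,3,0,-5.5,0,0,0],
  [0,3.5,0,-6.5,0,0,0],
  [0,3.5,0,-6.5,0,0,0],
])

```text
t: 21.52
tool_pos: [0.5582, 0.0588, 0.1527]
tcp_rot: [[0.865, 0.055, 0.499], [0.047, -0.998, 0.029], [0.5, -0.001, -0.866]]
wrist_force: [-0.1, 0.5, -2.9]
opening: 0.0617
grasp_force: 29.9
```

>>> jog_arm([
  [0,0.6,0,-1,0,0,0],
  [0,1.2,0,-2,0,0,0],
  [0,1.2,0,-2,0,0,0],
])

```text
t: 21.9
tool_pos: [0.5594, 0.0588, 0.1515]
tcp_rot: [[0.864, 0.055, 0.5], [0.047, -0.998, 0.029], [0.501, -0.001, -0.866]]
wrist_force: [-4.5, 0.3, 1.4]
opening: 0.0622
grasp_force: 29.9
```

>>> jog_arm([
  [0,0.3,0,-0.8,0,0,0],
  [0,0.3,0,-0.8,0,0,0],
])

```text
t: 22.15
tool_pos: [0.5601, 0.0588, 0.1517]
tcp_rot: [[0.863, 0.055, 0.501], [0.047, -0.998, 0.029], [0.502, -0.001, -0.865]]
wrist_force: [-6.4, -0.3, 5.2]
opening: 0.0621
grasp_force: 29.9
```

Firmly seated; release and retreat along the peg, then up and back.

>>> jog_arm([
  [0.5,-0.4,0,0.7,0,0,0],
  [0.7,-0.4,0,0.7,0,0,0],
  [1,-0.4,0,0.7,0,0,0],
  [1,-0.4,0,0.7,0,0,0],
  [1,-0.4,0,0.7,0,0,0],
  [1,-10,-0.5,17,0,0,0],
  [1,-25,-1.4,43,0,0,0],
  [1,-50,-3,87,0,0,0],
  [1,-90,-3,130,0,0,0],
  [1,-130,-3,150,0,0,0],
  [1,-170,-3,150,0,0,0],
  [1,-170,-3,150,0,0,0],
])

```text
t: 23.65
tool_pos: [0.3888, 0.0558, 0.3021]
tcp_rot: [[0.862, 0.055, 0.504], [0.047, -0.998, 0.028], [0.505, -0.001, -0.863]]
wrist_force: [1.0, -0.0, -0.2]
opening: 0.0938
grasp_force: 0.0
```

```bash
python3 - <<'E'
from h import *
import cv2
b=cams.get_image("side")["img"][:,:,::-1]
a=cams.get_image("top")["img"][:,:,::-1]
cv2.imwrite("pics/c6.png",np.hstack([cv2.resize(b[190:400,220:440],(400,382),interpolation=cv2.INTER_CUBIC),cv2.resize(a[110:320,160:380+80],(400,382),interpolation=cv2.INTER_CUBIC)]))
E
```

```text
(no output)
```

View pics/c6.png

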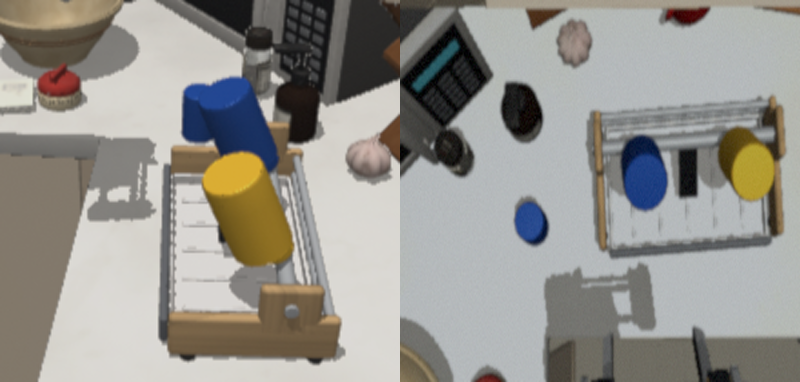

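Both cups hang on their pegs, the tray is home, and the pedal is down. The bystanders have not moved, and the arm is clear of everything.

```bash
python3 -c "
from bench import ticket
print(ticket.job_done())"
```

```text
the job is handed in; nothing more can be done
None
```

The job is handed in at about 24 s: the tray is home against its stop, the pedal is down at its stop, both cups hang on their matching pegs, and the soap, spice jar and timer were not touched.

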